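# Free the jammed dish tray with the release pin

## Robot

A 6-joint arm with a two-finger parallel gripper is mounted at the origin on a cart in front of the work surface, level with it; the furniture and walls round the work are solid. World frame = base frame: x ahead of the robot, y to its left, z up, the work surface at z = 0. Lengths are in m, angles in rad, forces in N, time in s.
With the tool pointing down it reaches from about 0.35 to 0.925 m from the base axis. Payload 6.4 kg.
Tool frame: the origin (TCP) lies at the very end of the fingers, on their centre line; the grasp point (between the pads) lies 19 mm behind it; y points along the fingers, z is the direction in which the jaws open and shut, and the axes are right-handed (so a half turn about y gives the same grasp; the last joint's range is limited). The gripper opens to 85 mm and grips with 20 to 120 N. Pads are 22 mm wide; open, the fingers measure 114 mm over their backs; the gripper's body (76 mm by 85 mm) begins 54 mm behind the grasp point. The pads swing forward as they close: fully open they stand 13 mm farther back than shut.
Start: joints at [-1.448, 0.245, 1.558, -0, 1.339, -0.174], TCP at [0.19, -0.622, 0.231] pointing down, gripper open.
Joint ranges: [-3.13, 3.13], [-1.02, 2.26], [0.13, 2.54], [-0.95, 4.09], [0.21, 2.88], [-2.74, 2.74]. Speed limits (rad/s): [2.57, 2.57, 3.14, 3.14, 3.14, 3.14].

## Interface

Orientations are given as a rotation vector (axis times angle).
In Python, from rig import robot gives the robot as it stands. The module is installed in compiled form; this text tells all that it offers.
- The arm moves only by the tool step_arm, never from a script. Its argument "moves" is a list of rows, each an object with "linear": the shift along the world's x, y, z normalised to -1 to 1, where 1 is 0.5 m, a list of three; "yaw": the turn about the world's z normalised to -1 to 1, where 1 is pi rad; "jaw": the closure, from -1 (fully open) to 1 (shut), so that 0 is half open. A call has exactly 8 rows; each row shifts and turns the commanded pose from where the row before left it; what a row does not reach is not made up. A row lasts 1/8 s, in which the tool goes at most 62.5 mm and 10.7 degrees, less where a joint would pass 70% of its speed; a pose out of reach is approached as far as the arm can. A call with a number of a shift or a turn outside -1 to 1 is refused whole. A call with a gripper value outside its range is refused whole. The fingers move at their own pace and stop on an object; "force" is the grip in N (left out, the last holds). Time passes only in rows, so rows that do not move let the fingers close, or fill a call up. It gives the time, the measured TCP pose, the force and the opening at its end, in the units of the state.
- robot.observe(): the state, without advancing time (a new reading comes with each control period).
- robot.read_camera(name): name is "scene" or "top"; returns (picture, depth): 400x640x3 uint8, red, green, blue; 400x640 float32, m along the optical axis (not along the pixel's ray), 0 where there is no reading.
- robot.calibration(name): a dict with "fx", "fy", "cx", "cy" (pixels), "rvec" (rotation vector, rad) and "tvec" (3), from world to camera coordinates, as OpenCV has them. Camera axes: x right, y down, z forward; pixel columns grow to the right and rows downward; lengths in m; the calibration is good to about 2 mm. A picture is of the moment at which its call begins. calibration takes no time and is no camera call.
- robot.hand_in(): hands the job in, once; it reports no verdict.
Trained networks look in the newest picture that a camera, given by its name, has taken for a name from the list of things; names that differ only in an ending like _2 or _b are one class to them, and where a whole thing is asked for, a point or a joint stands for the part that bears it (a point fixed in the world has none). Each returns a list of dicts, best first, with "confidence" (0 to 1); they miss things now and then, are a little off and sometimes report something else, mostly with a low value. They report only what shows in the picture. A call takes as long as a camera call. They do not tell look-alikes from the thing itself.
- robot.find_in(name, camera): "box" ([centre column, centre row, width, height] in pixels, round what is visible of it).
- robot.regions_of(name, camera): "mask" (400x640 bool, what is visible of it) and "box" ([centre column, centre row, width, height] in pixels, round what is visible of it).
- robot.mark_of(name, camera): "point" ([row, column] in pixels: a listed point, or the origin of a listed thing).
The state is a dict: "clock": time; "joint_pos": joint angles; "joint_vel": joint speeds; "effort": joint torques, N m; "tool_pos": TCP position; "orientation": TCP orientation; "wrist_force": force on the tool from outside, world axes, zero at the start; "moment": the same for the moment, N m; "gripper_width": opening from 0.0 (shut) to 1.0 (fully open).
Only numpy, scipy, OpenCV 4.12 (cv2) and the standard library are available. Lean on these libraries where they do the work, as an engineer would, in place of code of your own. Each camera call takes 0.05 s, during which the arm holds its last target. There are 200 camera calls.

## Task

The white dish reader has lost power with a petri dish locked inside. Take the release pin from its metal block and push it down through the small round hole in the reader's top to trip the hidden spring latch, so that the tray springs out a little. Then put the pin back upright in its block, fully home, and pull the tray all the way out with the dish still in it, without disturbing the other things on the bench.

Things in the scene. Friction and masses are not known exactly. Their poses are not given: they have to be found in the camera images.
- reader: White box-shaped dish reader, 160 (x) x 150 (y) x 80 mm high, fixed to the bench. Origin: centre of its underside; its tray front faces its own -x, about towards the robot; z up. Its top is level but for a 1.5 mm steel rim round the access hole. It has a flat dark display on top. Front opening holds a light grey tray.
- hole (a point): Centre of the access hole in the reader's top, level with the top face (80 mm above the bench). Round, 15 mm wide, through a 5 mm thick plate, with a 25 mm wide, 1.5 mm high steel rim round it. Axes as the reader's.
- latch_pad (a point): Top of the hidden latch's spring pad (20 x 18 mm, level), inside the reader straight below the hole, 30 mm under the top face at rest. It trips when pushed down about 8 mm and stops at 14 mm (44 mm below the top face); the spring pushes back with 2.4 N at first, 8 N at the stop. When it trips, the tray springs out by 20 to 30 mm.
- pin_grip (a point): Centre of the handle of the release pin, which stands upright: round white handle 18 mm thick, 50 mm tall, with grey bands; under it a steel collar 28 mm wide, 4 mm thick; below that a steel rod 8 mm thick, 70 mm long. This point is 99 mm above the rod's tip, 29 mm above the collar's underside. z along the pin, up. 50 to 85 g.
- pin_tip (a point): Lower end of the pin's rod (z along the pin, up).
- holder_mouth (a point): Centre of the mouth of the bore in the pin's parking block, at the block's top. Aluminium block 64 x 64 mm, 75 mm high, fixed; vertical round bore 13 mm wide, 73 mm deep. A parked pin hangs in it with its collar flat on the block's top.
- tray_handle (a point): Centre of the stem of the light metal pull handle on the tray's front: stem 14 mm thick (reader's y), 28 mm tall, reaching 42 mm forward from the tray's front, with a 34 mm wide, 10 mm thick cross-piece at its outer end. This point is 55 mm above the bench, 20 mm in front of the tray's front panel. Axes as the reader's; it moves with the tray.
- tray (a joint): How far the tray is out, along the reader's own -x: 0 shut and latched, 0.09 m at the stop, fully out. It slides with about 1 N of friction and stays where it is left.
- tray_pocket (a point): Centre of the dish pocket's floor in the tray; moves with the tray.
- dish_center (a point): Centre (half-way up) of the petri dish that lies in the tray: clear, round, 59 mm wide, 15 mm high; out of sight inside the reader at first.
- timer: White bench timer, 62 x 66 x 18 mm, a bystander; origin under its centre.
- tape: Roll of masking tape, 100 mm wide, 25 mm high, a bystander; origin under its centre.
- shears: Scissors with blue handles, 199 mm long, a bystander; origin under its centre.
- spare_dish: Empty petri dish on the bench, 59 mm wide, 15 mm high, a bystander; origin under its centre.
Mind the look-alikes: they are no part of the job. What is meant by the part that bears holder_mouth is not blue or red, and is the larger of those in its own colour.

How it is judged:
On the way:
1. with the pin's tip through the access hole, the latch trips and the tray springs out (z of pin_tip in the frame of hole below -0.02 m and horizontal distance between pin_tip and hole below 0.009 m and value of joint tray above 0.012 m), for 0.04 s.
At the end, for the whole second after the job is handed in: The tray is out by more than 80 of its 90 mm, the dish lies flat in its pocket (within 20 mm), and the pin stands in its block (tip at least 64 mm down the bore, within 7 degrees of upright) (value of joint tray above 0.08 m and z of pin_tip in the frame of holder_mouth below -0.064 m and horizontal distance between pin_tip and holder_mouth below 0.008 m and angle between pin_grip's own z axis and vertical below 0.12 rad and distance between dish_center and tray_pocket below 0.02 m and angle between dish_center's own z axis and vertical below 0.2 rad); the robot touches nothing.
It fails at once if a bystander (timer, tape, scissors, spare dish) is moved by more than 30 mm (distance of any of timer, tape, shears, spare_dish from where it was at the start of the episode above 0.03 m).
It also fails if it takes over 67 s, if anything falls off the work surface, if the arm or the gripper's body presses on something with over 40 N, if the wrist force passes 120 N, or if a joint passes its speed limit or range.

## Working session

There is one attempt and no reset: what is moved stays moved. The work goes in short steps, Python scripts to look and compute and a tool call to move; the robot and the scene stay as the last step left them, time stands still between calls to the robot, and variables do not carry over. Pictures are saved under pics/ and viewed, about 8 in all and at most 12, crops included, and the job is handed in when it is done.

Besides the shell and the picture viewer there is one more tool, called after "Emit:" as name([rows], argument=value, ...), one row to a line, values as JSON. step_arm: Moves the arm, as the interface text tells. Its arguments: {"type":"object","properties":{"moves":{"type":"array","items":{"type":"object","properties":{"linear":{"type":"array","items":{"type":"number","minimum":-1,"maximum":1}},"yaw":{"type":"number","minimum":-1,"maximum":1},"jaw":{"type":"number"}}}},"force":{"type":"number"}},"required":["moves"]}

```bash
mkdir -p pics; cat > h.py <<'E'
from rig import robot
import numpy as np, cv2
def cal(n):
    c=robot.calibration(n);R=cv2.Rodrigues(np.array(c['rvec'],float))[0];return c,R,np.array(c['tvec'],float).ravel()
def world(n,u,v,d):
    c,R,t=cal(n);u=np.asarray(u,float);v=np.asarray(v,float);d=np.asarray(d,float)
    p=np.stack([(u-c['cx'])/c['fx']*d,(v-c['cy'])/c['fy']*d,d],-1);return (p-t)@R
def onz(n,u,v,z):
    c,R,t=cal(n);o=-R.T@t;r=R.T@np.array([(u-c['cx'])/c['fx'],(v-c['cy'])/c['fy'],1]);return o+r*(z-o[2])/r[2]
def proj(n,p):
    c,R,t=cal(n);q=R@np.array(p)+t;return q[0]/q[2]*c['fx']+c['cx'],q[1]/q[2]*c['fy']+c['cy']
def cloud(n,D):
    v,u=np.mgrid[:D.shape[0],:D.shape[1]];return world(n,u,v,D)
def save(f,I,s=1): cv2.imwrite('pics/'+f,cv2.resize(I[:,:,::-1],None,fx=s,fy=s,interpolation=cv2.INTER_CUBIC))
E
python3 - <<'E'
from h import *
np.set_printoptions(precision=4,suppress=True)
for n in ('top','scene'):
    I,D=robot.read_camera(n);save(n+'0.png',I,1.25);np.savez(n+'0.npz',I=I,D=D)
    c,R,t=cal(n);print(n,-R.T@t,c['fx'],R[2])
    for k in ('hole','pin_grip','holder_mouth','tray_handle','reader'):
        for m in robot.mark_of(k,n)[:4]:
            r,cc=m['point'];d=D[int(r),int(cc)];print(k,round(m['confidence'],2),np.round(m['point'],1),world(n,cc,r,d) if d else None)
print(robot.observe())
E
```

```text
top [ 0.3018 -0.0248  1.2253] 405.42246424570544 [ 0.1927 -0.0131 -0.9812]
hole 0.63 [165.8 289.5] [0.6207 0.0452 0.0798]
pin_grip 0.64 [250.8 441.7] [ 0.3844 -0.4161 -0.0033]
pin_grip 0.49 [209.7 390.8] [ 0.486  -0.2387  0.13  ]
holder_mouth 0.96 [251.4 399.8] [ 0.3775 -0.2768  0.0529]
holder_mouth 0.65 [227.3 353.7] [ 0.4459 -0.1444  0.0511]
holder_mouth 0.61 [212.8 388.1] [ 0.4839 -0.2388  0.089 ]
tray_handle 0.73 [186.3 268.1] [0.5614 0.1069 0.0669]
reader 0.57 [159.9 278.7] [0.6382 0.0772 0.0796]
reader 0.5 [183.6 185.4] [0.5805 0.3682 0.0041]
scene [-0.3275 -0.9557  1.0655] 459.2798656188684 [ 0.5304  0.5732 -0.6246]
holder_mouth 0.86 [238.2 316.2] [ 0.4393 -0.1412  0.0558]
holder_mouth 0.75 [266.7 329. ] [ 0.3695 -0.2739  0.072 ]
holder_mouth 0.57 [251.7 299.3] [ 0.3633 -0.1444  0.0455]
{'clock': 0.6, 'joint_pos': array([-1.4481,  0.2451,  1.5578, -0.    ,  1.3387, -0.1741]), 'joint_vel': array([ 0.0006,  0.0009, -0.0009,  0.0003, -0.0006, -0.0015]), 'effort': array([  0.0001, -42.9277, -32.6252,  -0.0002,   0.0007,  -0.    ]), 'tool_pos': array([ 0.1901, -0.6216,  0.2313]), 'orientation': array([-0.3083,  2.0619, -2.0617]), 'wrist_force': array([ 0.3825, -0.2657,  0.0167]), 'moment': array([-0.0256, -0.0042,  0.0122]), 'gripper_width': 0.9983265882303874}
```

View pics/top0.png

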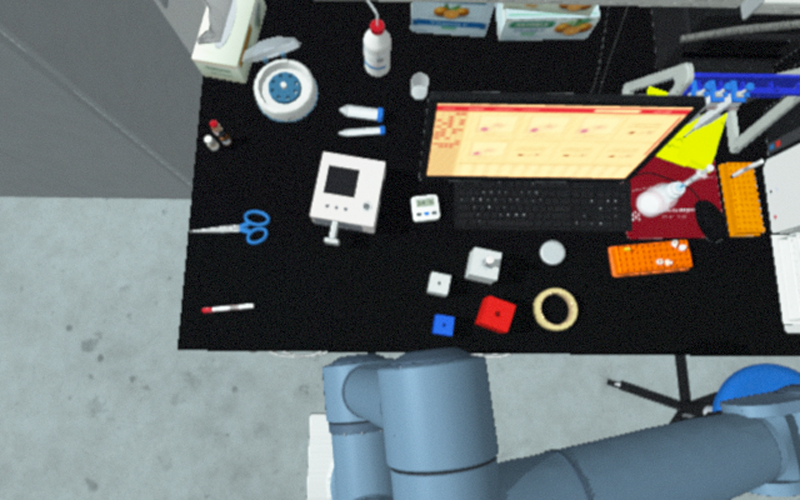

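View pics/scene0.png

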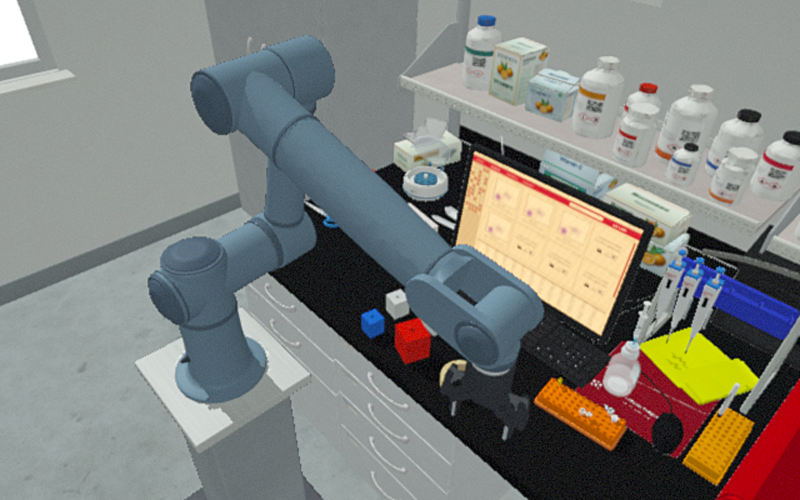

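```bash
python3 - <<'E'
from h import *
from scipy.spatial.transform import Rotation as Ro
np.set_printoptions(precision=4,suppress=True)
z=np.load('top0.npz');I,D=z['I'],z['D'];P=cloud('top',D)
def fit(name,x0,x1,y0,y1,z0,z1):
    m=(P[...,0]>x0)&(P[...,0]<x1)&(P[...,1]>y0)&(P[...,1]<y1)&(P[...,2]>z0)&(P[...,2]<z1)
    q=P[m];r=cv2.minAreaRect((q[:,:2]*1000).astype(np.float32));print(name,m.sum(),r,'medz',np.median(q[:,2]),'mean',q.mean(0));return m
fit('block',.42,.56,-.3,-.18,.065,.082);fit('pintop',.42,.56,-.3,-.18,.122,.14)
fit('small',.40,.48,-.19,-.1,.03,.1)
fit('red',.33,.43,-.33,-.2,.03,.1);fit('blue',.33,.41,-.2,-.1,.02,.1)
fit('readertop',.5,.75,-.03,.2,.074,.09)
fit('handle',.48,.57,.03,.16,.06,.072)
fit('bench',.45,.55,-.08,.0,-.02,.02)
fit('monitor',.5,.8,-.6,-.0,.13,.6)
print(Ro.from_rotvec([-0.3083,2.0619,-2.0617]).as_matrix())
a=cv2.resize(I[195:235,355:425],None,fx=8,fy=8,interpolation=cv2.INTER_CUBIC);b=cv2.resize(I[115:205,235:325],None,fx=6,fy=6,interpolation=cv2.INTER_CUBIC)
w=np.zeros((600,560,3),np.uint8);cv2.imwrite('pics/a.png',a[:,:,::-1]);cv2.imwrite('pics/b.png',b[:,:,::-1])
E
```

```text
block 440 ((493.7341003417969, -242.02508544921875), (64.99676513671875, 64.42797088623047), 78.284912109375) medz 0.07481105900939808 mean [ 0.4925 -0.2406  0.0749]
pintop 35 ((493.99102783203125, -241.23277282714844), (14.583358764648438, 15.95190715789795), 84.17237854003906) medz 0.12806222933672412 mean [ 0.4933 -0.2413  0.1282]
small 248 ((449.8568115234375, -137.5354766845703), (44.707855224609375, 45.417091369628906), 78.83386993408203) medz 0.05213335435448382 mean [ 0.4487 -0.1369  0.0511]
red 599 ((378.9767761230469, -267.435791015625), (64.56627655029297, 64.74337005615234), 70.24394226074219) medz 0.07422847489537841 mean [ 0.378  -0.2646  0.0711]
blue 228 ((353.8684387207031, -147.66587829589844), (42.56308364868164, 42.24137878417969), 81.05223083496094) medz 0.0489130433632957 mean [ 0.3539 -0.1469  0.0482]
readertop 2614 ((667.6134033203125, 80.41645050048828), (150.82244873046875, 161.65992736816406), 80.80332946777344) medz 0.07990340653754371 mean [0.6653 0.0799 0.0799]
handle 73 ((554.6031494140625, 114.04084777832031), (30.32686424255371, 30.202953338623047), 83.98536682128906) medz 0.06720953858390051 mean [0.5512 0.1141 0.067 ]
bench 826 ((500.20611572265625, -40.18632125854492), (97.79464721679688, 79.83195495605469), 0.3450464606285095) medz -0.0004047286133009526 mean [ 0.4994 -0.0391 -0.0003]
monitor 11805 ((631.46044921875, -344.26593017578125), (258.7201232910156, 511.3005065917969), 0.11179932206869125) medz 0.28871212565497856 mean [ 0.7333 -0.3425  0.2802]
[[-0.9563 -0.      0.2925]
 [-0.2925  0.0001 -0.9563]
 [-0.     -1.     -0.0001]]
```

View pics/a.png

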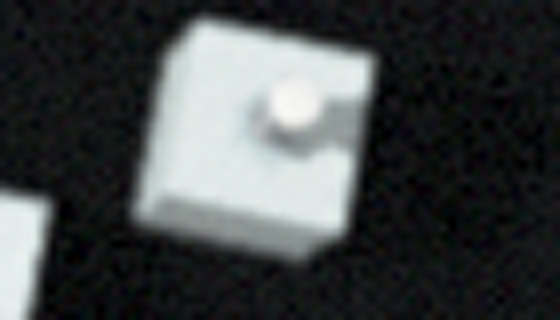

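View pics/b.png

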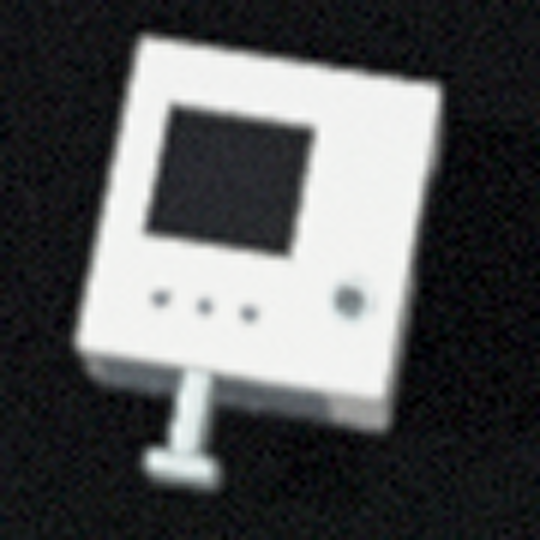

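In a.png, the big grey block is at top-picture pixel (388,212) and has the white pin in it. The look-alikes are the small grey block (350,226), the red one (396,251) and the blue one (354,260). I choose the big grey one: not blue or red, and the larger of the two greys. In b.png, the hole is at crop (350,300), and the tray handle points down and left at crop (190,430).

Emit:
step_arm([
  {"linear":[0.038,0.0475,0],"yaw":-0.009,"jaw":-1},
  {"linear":[0.038,0.0475,0],"yaw":-0.009,"jaw":-1},
  {"linear":[0.038,0.0475,0],"yaw":-0.009,"jaw":-1},
  {"linear":[0.038,0.0475,0],"yaw":-0.009,"jaw":-1},
  {"linear":[0.038,0.0475,0],"yaw":-0.009,"jaw":-1},
  {"linear":[0.038,0.0475,0],"yaw":-0.009,"jaw":-1},
  {"linear":[0.038,0.0475,0],"yaw":-0.009,"jaw":-1},
  {"linear":[0.038,0.0475,0],"yaw":-0.009,"jaw":-1},
])

```text
clock: 1.6
tool_pos: [0.3427, -0.4308, 0.2315]
orientation: [-0.076, 2.185, -2.186]
wrist_force: [0.4, 0.5, -0.2]
gripper_width: 0.997
```

Emit:
step_arm([
  {"linear":[0.038,0.0475,0],"yaw":-0.009,"jaw":-1},
  {"linear":[0.038,0.0475,0],"yaw":-0.009,"jaw":-1},
  {"linear":[0.038,0.0475,0],"yaw":-0.009,"jaw":-1},
  {"linear":[0.038,0.0475,0],"yaw":-0.009,"jaw":-1},
  {"linear":[0.038,0.0475,0],"yaw":-0.009,"jaw":-1},
  {"linear":[0.038,0.0475,0],"yaw":-0.009,"jaw":-1},
  {"linear":[0.038,0.0475,0],"yaw":-0.009,"jaw":-1},
  {"linear":[0,0,0],"yaw":-0.009,"jaw":-1},
])

```text
clock: 2.6
tool_pos: [0.4758, -0.2641, 0.2314]
orientation: [-0.165, -2.141, 2.142]
wrist_force: [0.4, -0.6, 0.4]
gripper_width: 0.998
```

```bash
python3 - <<'E'
from h import *
np.set_printoptions(precision=4,suppress=True)
z=np.load('top0.npz');I,D=z['I'],z['D']
G=cv2.cvtColor(I,cv2.COLOR_RGB2GRAY).astype(float)
print(G[159:172,286:302].astype(int))
w=np.clip(225-G[160:171,287:300],0,None);w[w<15]=0
v,u=np.mgrid[160:171,287:300];cu,cv_=(w*u).sum()/w.sum(),(w*v).sum()/w.sum()
print(cu,cv_,onz('top',cu,cv_,.08))
w2=np.where(w>60,w,0);cu,cv_=(w2*u).sum()/w2.sum(),(w2*v).sum()/w2.sum();print(cu,cv_,onz('top',cu,cv_,.08))
print(robot.observe())
E
```

```text
[[242 242 242 242 243 241 242 240 241 242 242 241 243 242 242 242]
 [242 242 242 242 243 241 239 236 234 237 241 242 242 241 242 240]
 [242 242 243 241 241 232 230 227 224 230 235 240 242 241 242 238]
 [242 242 242 241 232 210 196 205 215 227 233 240 242 243 243 235]
 [241 242 242 238 219 174 148 150 168 207 231 235 240 242 244 231]
 [242 242 241 236 205 149 128 122 132 179 225 228 238 243 241 224]
 [242 242 243 237 206 145 127 131 134 172 219 223 238 242 240 215]
 [242 242 241 239 217 171 151 141 153 190 218 223 238 242 237 195]
 [241 240 242 240 232 214 185 169 180 216 230 234 240 242 234 181]
 [242 241 242 242 239 232 222 214 219 232 240 241 242 242 233 165]
 [242 241 242 243 242 238 239 236 236 240 242 241 242 241 226 152]
 [242 242 242 241 241 241 241 241 241 242 242 243 241 241 215 146]
 [242 242 242 243 242 241 242 242 243 242 242 242 242 236 204 137]]
292.7476076555024 164.6519138755981 [0.6242 0.0358 0.08  ]
292.6391382405745 164.60233393177737 [0.6244 0.0361 0.08  ]
{'clock': 2.6, 'joint_pos': array([-0.7151, -0.0029,  1.829 , -0.    ,  1.3153,  1.0095]), 'joint_vel': array([-0.0402, -0.0018,  0.0027, -0.0156, -0.0015,  0.2109]), 'effort': array([  1.1352, -32.2791, -32.3849,   0.124 ,   0.0113,  -0.0834]), 'tool_pos': array([ 0.4758, -0.2641,  0.2314]), 'orientation': array([-0.1651, -2.1413,  2.1416]), 'wrist_force': array([ 0.3832, -0.6099,  0.3743]), 'moment': array([ 0.0371, -0.0285, -0.053 ]), 'gripper_width': 0.998170598251285}
```

Emit:
step_arm([
  {"linear":[0.012,0.015,0],"jaw":-1},
  {"linear":[0.012,0.015,0],"jaw":-1},
  {"linear":[0.012,0.015,0],"jaw":-1},
  {"linear":[0,0,-0.04],"jaw":-1},
  {"linear":[0,0,-0.04],"jaw":-1},
  {"linear":[0,0,-0.04],"jaw":-1},
  {"linear":[0,0,-0.02],"jaw":-1},
  {"linear":[0,0,0],"jaw":-1},
])

```text
schema error: expected keys linear, yaw, jaw
```

```bash
python3 - <<'E'
from h import *
np.set_printoptions(precision=4,suppress=True)
z=np.load('top0.npz');I,D=z['I'],z['D']
S=I[200:216,384:400].astype(int);print(S.sum(2)//3)
print(onz('top',391.7,207.4,.129))
I,D=robot.read_camera('top');save('c.png',I[180:240,350:430],8)
print(robot.observe()['tool_pos'],robot.observe()['joint_pos'])
E
```

```text
[[229 227 228 223 214 203 201 191 167 139 115  99  83  67  49  35]
 [230 230 229 228 230 227 229 229 222 210 202 191 171 154 122 111]
 [231 231 228 229 231 231 231 231 231 228 228 225 217 215 207 199]
 [228 228 229 227 230 229 229 228 230 230 228 229 229 229 229 229]
 [229 228 227 229 230 227 224 229 231 230 227 229 231 231 231 231]
 [229 228 231 226 226 232 235 237 237 235 229 229 230 228 230 231]
 [229 228 225 217 221 238 242 242 239 238 233 226 222 225 226 220]
 [227 222 210 199 212 241 245 243 242 239 232 208 188 188 189 177]
 [221 212 194 184 203 238 245 245 243 241 231 186 156 155 158 148]
 [222 211 183 178 196 222 241 245 241 235 211 168 154 153 153 139]
 [221 209 188 185 180 176 206 219 214 198 173 158 151 152 148 135]
 [220 208 194 184 160 141 151 161 161 158 153 150 153 154 155 134]
 [218 215 201 183 160 139 124 133 143 147 153 158 163 152 146 119]
 [223 224 215 203 188 169 153 142 145 152 167 181 196 178 156 113]
 [229 227 222 215 212 202 193 177 170 177 208 219 224 217 194 118]
 [231 228 226 222 215 217 220 219 214 217 227 227 230 230 210 122]]
[ 0.4926 -0.2415  0.129 ]
[ 0.4753 -0.265   0.2314] [-0.7168 -0.003   1.8291 -0.0004  1.3153  1.0098]
```

View pics/c.png

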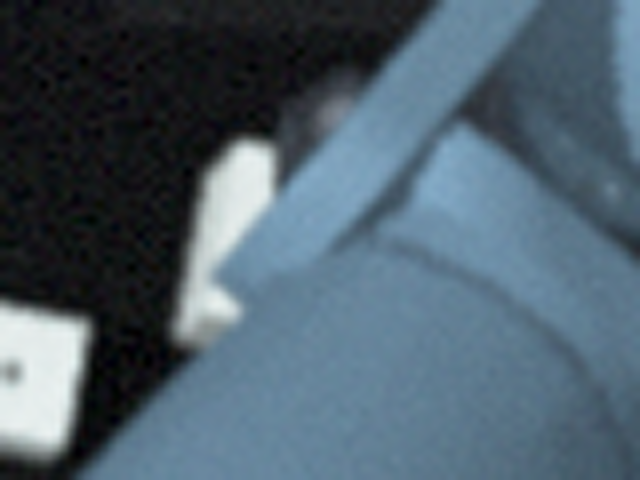

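c.png shows the arm hiding the block, so the top camera is blind here. I align using the earlier measurement.

Emit:
step_arm([
  {"linear":[0.012,0.0157,0],"yaw":0,"jaw":-1},
  {"linear":[0.012,0.0157,0],"yaw":0,"jaw":-1},
  {"linear":[0.012,0.0157,0],"yaw":0,"jaw":-1},
  {"linear":[0,0,-0.04],"yaw":0,"jaw":-1},
  {"linear":[0,0,-0.04],"yaw":0,"jaw":-1},
  {"linear":[0,0,-0.04],"yaw":0,"jaw":-1},
  {"linear":[0,0,-0.02],"yaw":0,"jaw":-1},
  {"linear":[0,0,0],"yaw":0,"jaw":-1},
])

```text
clock: 3.65
tool_pos: [0.4924, -0.2414, 0.1599]
orientation: [-0.165, -2.141, 2.138]
wrist_force: [0.4, 0.1, -0.9]
gripper_width: 1.001
```

```bash
python3 - <<'E'
from h import *
np.set_printoptions(precision=4,suppress=True)
I,D=robot.read_camera('scene');u,v=proj('scene',[.4935,-.2415,.104]);print(u,v);u,v=int(u),int(v)
save('d.png',I[max(v-60,0):v+60,u-80:u+80],5)
print(robot.observe()['tool_pos'],robot.observe()['joint_pos'])
E
```

```text
350.6493264568929 235.14561674299605
[ 0.493  -0.2418  0.161 ] [-0.6625  0.0862  1.8728 -0.0001  1.1832  1.0639]
```

View pics/d.png

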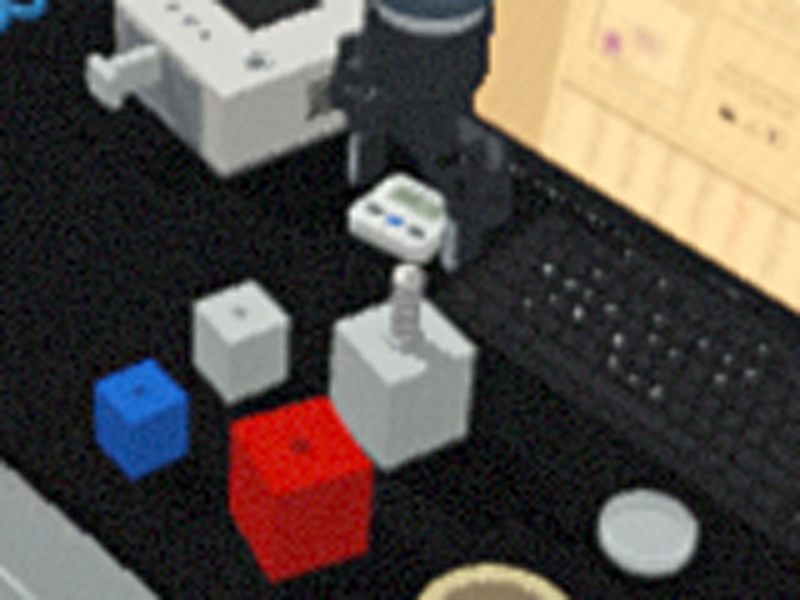

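d.png shows the open gripper above the parked pin. The pin top is at crop (407,275), the reader hole at (260,62) and the small grey block at (240,340). I cross-check the positions with this view.

```bash
python3 - <<'E'
from h import *
np.set_printoptions(precision=4,suppress=True)
f=lambda x,y:((x+.5)/5-.5+270,(y+.5)/5-.5+175)
u,v=int(350.649),int(235.145)
f=lambda x,y:((x+.5)/5-.5+u-80,(y+.5)/5-.5+v-60)
print('pin centre guess at top',onz('scene',*f(407,276),.129),'collar',onz('scene',*f(404,343),.079),'hole',onz('scene',*f(259,62),.081))
print('block corners',[onz('scene',*f(*p),.075) for p in ((475,350),(391,384),(331,322))], onz('scene',*f(475,350),.075)/2+onz('scene',*f(331,322),.075)/2)
E
```

```text
pin centre guess at top [ 0.4909 -0.2434  0.129 ] collar [ 0.4867 -0.2491  0.079 ] hole [0.6237 0.0321 0.081 ]
block corners [array([ 0.519 , -0.2807,  0.075 ]), array([ 0.4569, -0.2671,  0.075 ]), array([ 0.4692, -0.2013,  0.075 ])] [ 0.4941 -0.241   0.075 ]
```

Emit:
step_arm([
  {"linear":[0,0,-0.04],"yaw":0,"jaw":-1},
  {"linear":[0,0,-0.04],"yaw":0,"jaw":-1},
  {"linear":[0,0,-0.04],"yaw":0,"jaw":-1},
  {"linear":[0,0,-0.018],"yaw":0,"jaw":-1},
  {"linear":[0,0,0],"yaw":0,"jaw":-1},
  {"linear":[0,0,0],"yaw":0,"jaw":0.3},
  {"linear":[0,0,0],"yaw":0,"jaw":1},
  {"linear":[0,0,0],"yaw":0,"jaw":1},
], force=40)

```text
clock: 4.7
tool_pos: [0.4934, -0.242, 0.0928]
orientation: [-0.168, -2.14, 2.141]
wrist_force: [-0.7, -0.4, -0.2]
gripper_width: 0.375
```

Emit:
step_arm([
  {"linear":[0,0,0],"yaw":0,"jaw":1},
  {"linear":[0,0,0],"yaw":0,"jaw":1},
  {"linear":[0,0,0],"yaw":0,"jaw":1},
  {"linear":[0,0,0],"yaw":0,"jaw":1},
  {"linear":[0,0,0],"yaw":0,"jaw":1},
  {"linear":[0,0,0],"yaw":0,"jaw":1},
  {"linear":[0,0,0],"yaw":0,"jaw":1},
  {"linear":[0,0,0],"yaw":0,"jaw":1},
])

```text
clock: 5.7
tool_pos: [0.4933, -0.2419, 0.0926]
orientation: [-0.167, -2.14, 2.141]
wrist_force: [-1.5, 0.8, 5.9]
gripper_width: 0.204
```

```bash
python3 - <<'E'
from h import *
np.set_printoptions(precision=4,suppress=True)
I,D=robot.read_camera('scene');np.savez('grip.npz',I=I,D=D)
save('e.png',I[195:275,300:400],6);o=robot.observe();print(o['tool_pos'],o['orientation'],o['wrist_force'],o['gripper_width'])
E
```

```text
[ 0.4933 -0.2419  0.0926] [-0.1672 -2.1404  2.1408] [-0.8819  0.6465  4.1779] 0.1987703695552517
```

View pics/e.png

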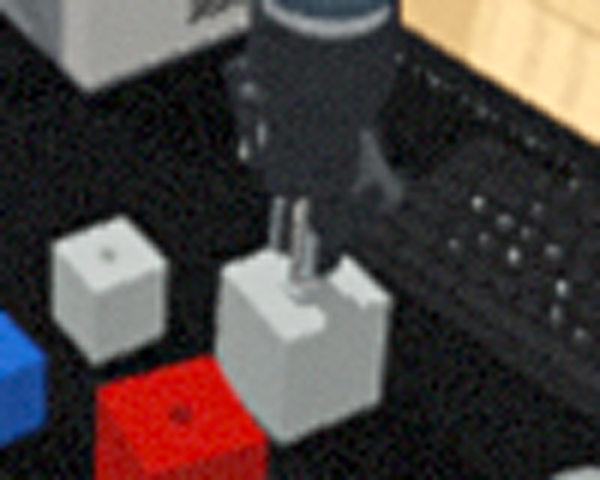

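e.png shows the fingers round the handle, with the collar on the block at crop (305,290). An opening of about 17 mm agrees with the 18 mm handle. Next I lift and carry it over.

Emit:
step_arm([
  {"linear":[0,0,0.03],"yaw":0,"jaw":1},
  {"linear":[0,0,0.06],"yaw":0,"jaw":1},
  {"linear":[0,0,0.06],"yaw":0,"jaw":1},
  {"linear":[0,0,0.06],"yaw":0,"jaw":1},
  {"linear":[0,0,0.035],"yaw":0,"jaw":1},
  {"linear":[0.02,0.04,0],"yaw":0,"jaw":1},
  {"linear":[0.02,0.04,0],"yaw":0,"jaw":1},
  {"linear":[0.02,0.04,0],"yaw":0,"jaw":1},
])

```text
clock: 6.75
tool_pos: [0.5229, -0.181, 0.2143]
orientation: [-0.166, -2.14, 2.139]
wrist_force: [0.3, -0.2, -0.5]
gripper_width: 0.199
```

Emit:
step_arm([
  {"linear":[0.03,0.06,0],"yaw":0,"jaw":1},
  {"linear":[0.03,0.06,0],"yaw":0,"jaw":1},
  {"linear":[0.03,0.06,0],"yaw":0,"jaw":1},
  {"linear":[0.03,0.06,0],"yaw":0,"jaw":1},
  {"linear":[0.03,0.06,0],"yaw":0,"jaw":1},
  {"linear":[0.03,0.06,0],"yaw":0,"jaw":1},
  {"linear":[0.02,0.06,0],"yaw":0,"jaw":1},
  {"linear":[0,0,0],"yaw":0,"jaw":1},
])

```text
clock: 7.75
tool_pos: [0.6229, 0.0299, 0.2141]
orientation: [-0.162, -2.141, 2.141]
wrist_force: [0.7, 0.1, -0.9]
gripper_width: 0.202
```

```bash
python3 - <<'E'
from h import *
np.set_printoptions(precision=4,suppress=True)
o=robot.observe();t=o['tool_pos'];print(t,o['orientation'],o['wrist_force'],o['gripper_width'])
T=t-[0,0,.0876]
J,_=robot.read_camera('top');I,D=robot.read_camera('scene');np.savez('over.npz',I=I,D=D,J=J)
print('scene tip',proj('scene',T),'hole',proj('scene',[.6243,.036,.081]));print('top tip',proj('top',T))
for n in('top','scene'):
  for k in('pin_tip','pin_grip','hole'):print(n,k,[(round(m['confidence'],2),np.round(m['point'],1)) for m in robot.mark_of(k,n)[:2]])
u,v=map(int,proj('scene',T-[0,0,.02]));a=cv2.resize(I[v-40:v+30,u-45:u+45],None,fx=7,fy=7,interpolation=cv2.INTER_CUBIC);print(u,v)
cv2.imwrite('pics/f.png',a[:,:,::-1])
E
```

```text
[0.6229 0.0299 0.2141] [-0.1624 -2.1415  2.1411] [ 0.7232  0.142  -0.8578] 0.20183337210113245
scene tip (np.float64(321.94021267707274), np.float64(177.0848962167715)) hole (np.float64(320.80319542887236), np.float64(186.4687278005077))
top tip (np.float64(294.0449575629473), np.float64(160.61436455634686))
top pin_tip []
top pin_grip []
top hole []
scene pin_tip [(0.52, array([178. , 322.3]))]
scene pin_grip [(0.56, array([155.2, 320.4]))]
scene hole [(0.63, array([187.3, 323. ]))]
321 181
```

View pics/f.png

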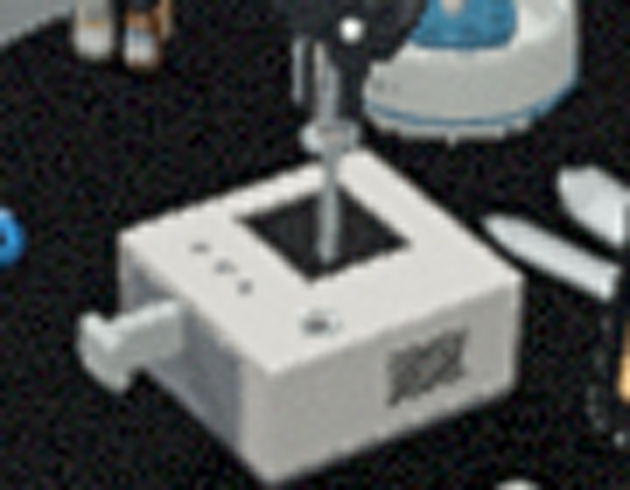

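f.png shows the pin held upright over the display, with its tip at crop (324,262) and the hole at (319,323). Kinematics and both cameras agree to about 1 px. I lower the tip to just above the rim and refine there.

Emit:
step_arm([
  {"linear":[0,0,-0.02],"yaw":0,"jaw":1},
  {"linear":[0,0.008,-0.02],"yaw":0,"jaw":1},
  {"linear":[0.002,0.007,-0.02],"yaw":0,"jaw":1},
  {"linear":[0,0,-0.01],"yaw":0,"jaw":1},
  {"linear":[0,0,0],"yaw":0,"jaw":1},
  {"linear":[0,0,0],"yaw":0,"jaw":1},
  {"linear":[0,0,0],"yaw":0,"jaw":1},
  {"linear":[0,0,0],"yaw":0,"jaw":1},
])

```text
clock: 9.15
tool_pos: [0.6243, 0.0357, 0.1802]
orientation: [-0.168, -2.141, 2.141]
wrist_force: [0.3, -0.7, -0.3]
gripper_width: 0.199
```

```bash
python3 - <<'E'
from h import *
np.set_printoptions(precision=4,suppress=True)
o=robot.observe();t=o['tool_pos'];print(t,o['orientation'],o['wrist_force'])
T=t-[0,0,.0876];F=np.mean([robot.read_camera('scene')[0].astype(float) for _ in range(4)],0)
print('tip',proj('scene',T),'hole',proj('scene',[.6243,.036,.081]))
for a in 'xyz': pass
J=np.array([np.subtract(proj('scene',T+e),proj('scene',T)) for e in np.eye(3)*.01]);print('px per cm',J)
O=np.load('over.npz')['I'].astype(float)
print(F.mean(2)[160:194,312:332].astype(int));print();print(O.mean(2)[180:194,312:332].astype(int))
save('g.png',F[150:205,290:360].astype(np.uint8),8)
E
```

```text
[0.6243 0.0357 0.1802] [-0.1676 -2.1407  2.1407] [ 0.3107 -0.6564 -0.3072]
tip (np.float64(320.93259680513313), np.float64(183.93815370721651)) hole (np.float64(320.80319542887236), np.float64(186.4687278005077))
px per cm [[ 1.9924 -1.0431]
 [-1.8566 -1.1831]
 [ 0.0571 -2.2417]]
[[ 22  19  19  22  54  88  52  78 117 140 123  64  40  42  39  25   6  19
   27  25]
 [ 21  20  20  17  57  89  52  74 106 139 113  59  43  42  42  40  25  12
   15  12]
 [ 24  19  16  19  43  87  55  77 118 141 108  55  36  35  51 131 113  51
   13  17]
 [ 15  18  23  22  24  51  37  80 113 139 105  54  36  30  84 207 215 146
   63  18]
 [ 15  24  16  11   9  13  33  70 108 136 103  51  37  62 127 215 224 213
  162  88]
 [ 12   8  10  36  76  99 131 141 126 143 116  69  88 167 205 218 218 218
  211 184]
 [ 36  54  80 139 204 213 203 165 128 135 123 109 142 196 218 218 215 216
  218 216]
 [132 173 205 212 223 223 202 175 153 143 141 143 141 174 214 219 216 214
  216 216]
 [212 216 223 222 223 222 192 186 154 144 145 143 132 130 174 214 219 216
  215 215]
 [222 222 223 192 166 153 123 142 146 155 145 139 111 
[... 2563 characters left out ...]
 213 213
  214 215]
 [213 214 215 215 212 214 209 190 166 160 178 209 206 214 214 214 214 213
  215 216]
 [213 214 214 213 214 215 205 163 124 112 133 188 183 209 214 216 214 218
  213 199]
 [213 214 215 214 214 214 212 179 151 149 173 181 199 213 215 217 213 200
  181 167]
 [214 213 215 214 213 217 214 207 208 209 211 209 216 216 200 195 182 169
  154 152]
 [217 215 213 213 213 214 217 217 218 219 217 208 200 182 172 166 156 154
  152 154]
 [211 215 216 213 214 217 214 216 218 203 190 176 163 150 152 155 152 152
  158 139]
 [190 211 216 217 216 217 201 197 182 166 159 154 155 151 155 155 153 157
  156 133]
 [168 186 214 217 199 184 169 163 155 153 150 154 154 152 154 151 155 157
  160 120]]
```

View pics/g.png

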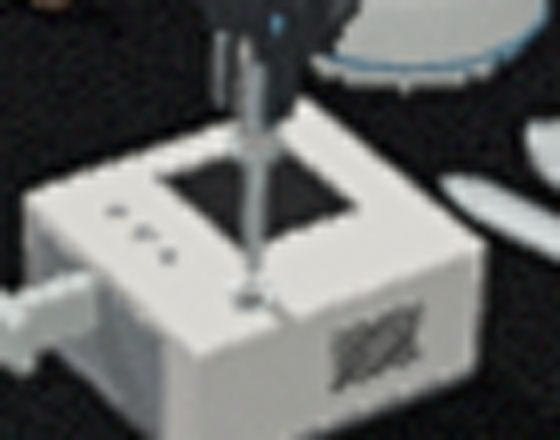

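g.png shows the tip (crop (249,270)) right above the hole (crop (248,296)), off by at most about 1.3 mm sideways. I nudge it 1 mm in +y and lower it into the hole.

Emit:
step_arm([
  {"linear":[0,0.002,0],"yaw":0,"jaw":1},
  {"linear":[0,0,-0.01],"yaw":0,"jaw":1},
  {"linear":[0,0,-0.01],"yaw":0,"jaw":1},
  {"linear":[0,0,-0.01],"yaw":0,"jaw":1},
  {"linear":[0,0,-0.01],"yaw":0,"jaw":1},
  {"linear":[0,0,-0.005],"yaw":0,"jaw":1},
  {"linear":[0,0,0],"yaw":0,"jaw":1},
  {"linear":[0,0,0],"yaw":0,"jaw":1},
])

```text
clock: 10.35
tool_pos: [0.6243, 0.0367, 0.1575]
orientation: [-0.167, -2.141, 2.141]
wrist_force: [-0.4, 0.0, 0.4]
gripper_width: 0.197
```

Emit:
step_arm([
  {"linear":[0,0,-0.015],"yaw":0,"jaw":1},
  {"linear":[0,0,-0.015],"yaw":0,"jaw":1},
  {"linear":[0,0,-0.012],"yaw":0,"jaw":1},
  {"linear":[0,0,-0.01],"yaw":0,"jaw":1},
  {"linear":[0,0,-0.01],"yaw":0,"jaw":1},
  {"linear":[0,0,0],"yaw":0,"jaw":1},
  {"linear":[0,0,0],"yaw":0,"jaw":1},
  {"linear":[0,0,0],"yaw":0,"jaw":1},
])

```text
clock: 11.35
tool_pos: [0.6244, 0.0366, 0.1272]
orientation: [-0.167, -2.141, 2.141]
wrist_force: [-2.0, 0.0, 5.0]
gripper_width: 0.202
```

```bash
python3 - <<'E'
from h import *
I,D=robot.read_camera('scene');O=np.load('over.npz')['I']
print([(m['confidence'],m['point']) for m in robot.mark_of('tray_handle','scene')])
save('i.png',np.hstack([O[140:220,270:360],I[140:220,270:360]]),4)
E
```

```text
[(0.51, [191.0, 292.4])]
```

View pics/i.png

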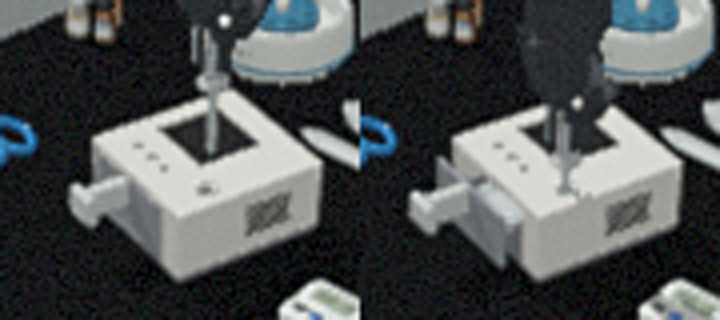

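i.png, before and after: the tray front now stands out about 25 mm (right half, (480,215)), so the latch tripped. Now I raise the pin and take it back to the block.

Emit:
step_arm([
  {"linear":[0,0,0.03],"yaw":0,"jaw":1},
  {"linear":[0,0,0.05],"yaw":0,"jaw":1},
  {"linear":[0,0,0.05],"yaw":0,"jaw":1},
  {"linear":[0,0,0.045],"yaw":0,"jaw":1},
  {"linear":[0,0,0],"yaw":0,"jaw":1},
  {"linear":[-0.0262,-0.0557,0],"yaw":0,"jaw":1},
  {"linear":[-0.0262,-0.0557,0],"yaw":0,"jaw":1},
  {"linear":[-0.0262,-0.0557,0],"yaw":0,"jaw":1},
])

```text
clock: 12.45
tool_pos: [0.5837, -0.0474, 0.2123]
orientation: [-0.164, -2.14, 2.139]
wrist_force: [0.0, 0.6, -1.4]
gripper_width: 0.195
```

Emit:
step_arm([
  {"linear":[-0.0262,-0.0557,0],"yaw":0,"jaw":1},
  {"linear":[-0.0262,-0.0557,0],"yaw":0,"jaw":1},
  {"linear":[-0.0262,-0.0557,0],"yaw":0,"jaw":1},
  {"linear":[-0.0262,-0.0557,0],"yaw":0,"jaw":1},
  {"linear":[-0.0262,-0.0557,0],"yaw":0,"jaw":1},
  {"linear":[-0.0262,-0.0557,0],"yaw":0,"jaw":1},
  {"linear":[-0.0262,-0.0557,0],"yaw":0,"jaw":1},
  {"linear":[0,0,0],"yaw":0,"jaw":1},
])

```text
clock: 13.45
tool_pos: [0.492, -0.2428, 0.2125]
orientation: [-0.168, -2.139, 2.137]
wrist_force: [0.8, 0.3, -0.9]
gripper_width: 0.196
```

Emit:
step_arm([
  {"linear":[0,0,-0.02],"yaw":0,"jaw":1},
  {"linear":[0,0,-0.02],"yaw":0,"jaw":1},
  {"linear":[0,0,0],"yaw":0,"jaw":1},
  {"linear":[0,0,0],"yaw":0,"jaw":1},
  {"linear":[0,0,0],"yaw":0,"jaw":1},
  {"linear":[0,0,0],"yaw":0,"jaw":1},
  {"linear":[0,0,0],"yaw":0,"jaw":1},
  {"linear":[0,0,0],"yaw":0,"jaw":1},
])

```text
clock: 14.45
tool_pos: [0.4931, -0.2419, 0.1939]
orientation: [-0.167, -2.14, 2.141]
wrist_force: [-0.3, -0.3, -0.3]
gripper_width: 0.201
```

```bash
python3 - <<'E'
from h import *
np.set_printoptions(precision=4,suppress=True)
o=robot.observe();t=o['tool_pos'];print(t,o['orientation'],o['wrist_force'])
I,D=robot.read_camera('scene');T=t-[0,0,.0876];print('tip pred',proj('scene',T),'mouth pred',proj('scene',[.4937,-.242,.075]))
for k in('pin_tip','holder_mouth'):print(k,[(round(m['confidence'],2),np.round(m['point'],1)) for m in robot.mark_of(k,'scene')])
save('j.png',I[190:270,305:395],6)
E
```

```text
[ 0.4931 -0.2419  0.1939] [-0.1671 -2.1404  2.1405] [-0.2584 -0.3471 -0.307 ]
tip pred (np.float64(350.68960088408465), np.float64(234.7173276810826)) mouth pred (np.float64(350.2485455407505), np.float64(242.00156154850376))
pin_tip []
holder_mouth [(0.92, array([242. , 351.8])), (0.88, array([264.1, 328.5])), (0.82, array([235.5, 317.8]))]
```

View pics/j.png

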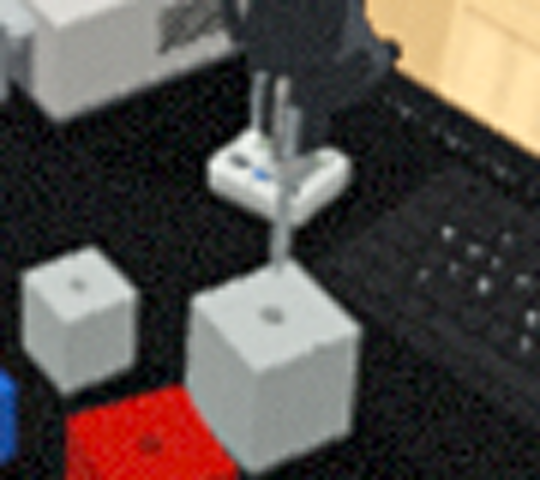

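j.png shows the pin above the big grey block, with the tip at crop (279,268) and the bore at (272,316). The tip could be about 1 px too far right, so I measure at sub-pixel.

```bash
python3 - <<'E'
from h import *
np.set_printoptions(precision=3,suppress=True)
F=np.mean([robot.read_camera('scene')[0].astype(float) for _ in range(6)],0).mean(2)
print(F[214:249,342:360].astype(int))
w=np.clip(200-F[239:246,346:355],0,None);v,u=np.mgrid[239:246,346:355];print('bore',(w*u).sum()/w.sum(),(w*v).sum()/w.sum())
T=np.array([.4931,-.2419,.075]);b=proj('scene',T);print(b,np.array([np.subtract(proj('scene',T+e),b) for e in np.eye(3)*.01]))
for z in (.106,.176):print(z,proj('scene',[.4931,-.2419,z]))
E
```

```text
[[106 179 219 235 234 208 180 162 125 105 132 139  87  42  40  45  71  89]
 [215 196 186 209 228 226 218 193 137 108 139 138  87  54  77 113 179 197]
 [219 164 124 141 191 225 217 197 142 111 125 135 127 125 126 133 169 191]
 [229 197 147 118 156 208 206 194 171 149 140 148 151 141 132 133 153 189]
 [229 226 220 216 214 184 165 179 185 156 142 145 141 130 133 159 204 216]
 [197 217 230 232 217 187 149 145 163 164 143 135 133 135 172 208 222 218]
 [171 182 198 218 209 218 216 197 198 161 135 132 144 172 213 222 212 190]
 [162 164 168 183 191 218 228 225 226 178 138 124 130 209 225 207 183 168]
 [107 139 161 164 170 184 200 221 218 165 135 145 160 216 205 180 165 160]
 [ 39  76 105 139 162 166 172 186 201 152 136 171 204 197 176 163 145 108]
 [ 16  22  38  77 106 140 161 168 178 145 134 157 183 173 164 131  89  42]
 [ 16  14  16  21  39  75 106 142 168 144 136 154 170 165 134  77  35  12]
 [ 23  21  21  16  14  22  35  77 121 135 138 157 168 137  79  27   7   7]
 [ 22  25  25  23  18  20  16  21  79 131 140 121 106  71  31   7  11  20]
 [ 28  19  25  14  22  20  15  25  84 136 141  81 
[... 1122 characters left out ...]
00 202 200 200 200 201 201]
 [200 201 201 199 201 201 201 195 192 192 198 201 201 200 201 201 200 201]
 [190 203 201 200 201 201 201 202 202 201 202 201 201 200 200 202 203 203]
 [171 198 203 202 202 201 201 200 201 200 200 200 201 202 203 202 203 202]
 [155 176 197 202 201 201 200 200 200 200 201 201 201 203 201 172 165 163]
 [151 156 174 197 201 200 200 201 200 200 202 202 201 188 183 152 139 141]]
bore 349.97363250956465 242.13804156757317
(np.float64(350.09460183344726), np.float64(242.0704060789911)) [[ 2.183 -1.408]
 [-2.246 -1.585]
 [ 0.191 -2.328]]
0.106 (np.float64(350.69105147702294), np.float64(234.789566167956))
0.176 (np.float64(352.0985626740453), np.float64(217.6081262779528))
```

The rod and bore agree to about 0.3 px (1 mm), which is within the 2.5 mm clearance. I nudge slightly and lower.

Emit:
step_arm([
  {"linear":[-0.001,0.001,0],"yaw":0,"jaw":1},
  {"linear":[0,0,-0.02],"yaw":0,"jaw":1},
  {"linear":[0,0,-0.02],"yaw":0,"jaw":1},
  {"linear":[0,0,-0.015],"yaw":0,"jaw":1},
  {"linear":[0,0,-0.01],"yaw":0,"jaw":1},
  {"linear":[0,0,-0.01],"yaw":0,"jaw":1},
  {"linear":[0,0,-0.01],"yaw":0,"jaw":1},
  {"linear":[0,0,0],"yaw":0,"jaw":1},
])

```text
clock: 15.9
tool_pos: [0.4924, -0.2411, 0.1508]
orientation: [-0.166, -2.141, 2.14]
wrist_force: [0.1, 0.5, -1.6]
gripper_width: 0.198
```

Emit:
step_arm([
  {"linear":[0,0,-0.02],"yaw":0,"jaw":1},
  {"linear":[0,0,-0.02],"yaw":0,"jaw":1},
  {"linear":[0,0,-0.02],"yaw":0,"jaw":1},
  {"linear":[0,0,-0.02],"yaw":0,"jaw":1},
  {"linear":[0,0,-0.02],"yaw":0,"jaw":1},
  {"linear":[0,0,-0.01],"yaw":0,"jaw":1},
  {"linear":[0,0,-0.004],"yaw":0,"jaw":1},
  {"linear":[0,0,0],"yaw":0,"jaw":1},
])

```text
clock: 16.9
tool_pos: [0.4927, -0.2414, 0.0944]
orientation: [-0.167, -2.14, 2.141]
wrist_force: [-0.3, 0.5, -0.2]
gripper_width: 0.2
```

Emit:
step_arm([
  {"linear":[0,0,-0.002],"yaw":0,"jaw":1},
  {"linear":[0,0,0],"yaw":0,"jaw":1},
  {"linear":[0,0,0],"yaw":0,"jaw":0.3},
  {"linear":[0,0,0],"yaw":0,"jaw":-0.3},
  {"linear":[0,0,0],"yaw":0,"jaw":-1},
  {"linear":[0,0,0],"yaw":0,"jaw":-1},
  {"linear":[0,0,0],"yaw":0,"jaw":-1},
  {"linear":[0,0,0],"yaw":0,"jaw":-1},
])

```text
clock: 17.9
tool_pos: [0.4926, -0.2413, 0.0933]
orientation: [-0.167, -2.14, 2.14]
wrist_force: [-0.1, -0.9, 0.4]
gripper_width: 0.995
```

Emit:
step_arm([
  {"linear":[0,0,0.02],"yaw":0,"jaw":-1},
  {"linear":[0,0,0.05],"yaw":0,"jaw":-1},
  {"linear":[0,0,0.06],"yaw":0,"jaw":-1},
  {"linear":[0,0,0.06],"yaw":0,"jaw":-1},
  {"linear":[0,0,0.01],"yaw":0,"jaw":-1},
  {"linear":[-0.02,0.08,0],"yaw":0,"jaw":-1},
  {"linear":[-0.02,0.08,0],"yaw":0,"jaw":-1},
  {"linear":[-0.02,0.08,0],"yaw":0,"jaw":-1},
])

```text
clock: 18.9
tool_pos: [0.4616, -0.1199, 0.1922]
orientation: [-0.166, -2.14, 2.139]
wrist_force: [-0.0, 0.9, 0.7]
gripper_width: 0.998
```

```bash
python3 - <<'E'
from h import *
np.set_printoptions(precision=4,suppress=True)
o=robot.observe();print(o['tool_pos'],o['orientation'])
I,D=robot.read_camera('scene');J,E=robot.read_camera('top')
a=cv2.resize(I[190:270,305:395],None,fx=4.4,fy=4.4,interpolation=cv2.INTER_CUBIC);b=cv2.resize(J[105:225,230:355],None,fx=352/120,fy=352/120,interpolation=cv2.INTER_CUBIC)
save('k.png',np.hstack([a,b]))
for n,d in(('top',E),('scene',D)):
    P=cloud(n,d)
    for nm,x0,x1,y0,y1,z0,z1 in (('pin',.45,.54,-.28,-.2,.12,.14),('hand',.4,.575,.05,.19,.055,.075)):
        m=(P[...,0]>x0)&(P[...,0]<x1)&(P[...,1]>y0)&(P[...,1]<y1)&(P[...,2]>z0)&(P[...,2]<z1);q=P[m]
        if len(q):print(n,nm,m.sum(),cv2.minAreaRect((q[:,:2]*1000).astype(np.float32)),q.mean(0),q.min(0),q.max(0))
E
```

```text
[ 0.4616 -0.1199  0.1922] [-0.1657 -2.1403  2.1385]
top pin 8 ((490.0540466308594, -246.54635620117188), (3.7035391330718994, 12.228859901428223), 63.45329666137695) [ 0.4901 -0.2461  0.1285] [ 0.4853 -0.2487  0.1248] [ 0.4964 -0.2422  0.1306]
top hand 198 ((544.5568237304688, 103.80810546875), (98.6082992553711, 56.943817138671875), 81.93693542480469) [0.55   0.107  0.0669] [0.5164 0.0518 0.055 ] [0.5749 0.1493 0.0741]
scene pin 26 ((492.5220947265625, -243.13223266601562), (20.579669952392578, 14.885109901428223), 11.11423110961914) [ 0.4903 -0.2438  0.1271] [ 0.482  -0.2517  0.1219] [ 0.5012 -0.2338  0.1331]
scene hand 137 ((543.4823608398438, 108.07072448730469), (110.43614959716797, 57.99903869628906), 82.29600524902344) [0.5489 0.1057 0.065 ] [0.5138 0.0502 0.0551] [0.575  0.1595 0.0748]
```

View pics/k.png

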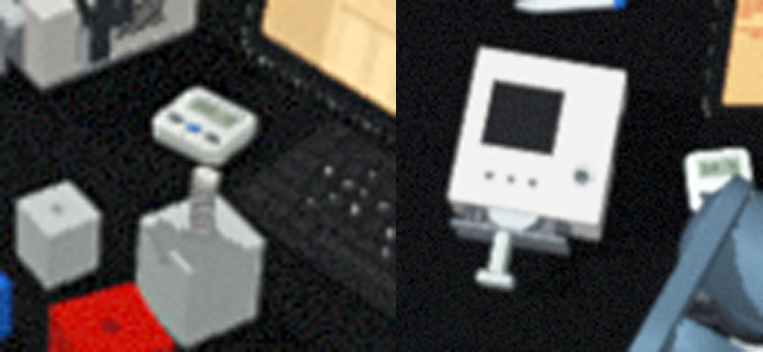

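k.png, left: pin upright, collar on the block, at crop (205,200). Right: tray out, with the handle stem at crop (503,250) and the cross-piece at (497,280). That makes 12 views, so everything from here is numeric.

```bash
cat > tr.py <<'E'
from h import *
np.set_printoptions(precision=4,suppress=True)
th=np.radians(-9.2);xr=np.array([np.cos(th),np.sin(th)]);yr=np.array([-np.sin(th),np.cos(th)]);C=np.array([.6676,.0804])
def tray(E,pr=True):
    P=cloud('top',E);r=P[...,:2]-C;a=r@xr;b=r@yr
    for lo in np.arange(-.25,-.07,.008):
        m=(a>lo)&(a<lo+.008)&(abs(b)<.09)&(P[...,2]>.02)&(P[...,2]<.12)
        if m.sum()>2:
            k=m&(P[...,2]>.06);print('x_r %.3f'%lo,m.sum(),'zmax %.3f'%P[m][:,2].max(),'y all %.3f %.3f'%(b[m].min(),b[m].max()), 'y high %.3f %.3f n%d'%(b[k].min(),b[k].max(),k.sum()) if k.any() else '')
E
python3 - <<'E'
from tr import *
J,E=robot.read_camera('top');tray(E);print('shut');tray(np.load('top0.npz')['D'])
for x,y in((-.145,.015),(-.125,.015)):print(C+x*xr+y*yr)
E
```

```text
x_r -0.154 41 zmax 0.073 y all -0.001 0.032 y high -0.001 0.032 n32
x_r -0.146 23 zmax 0.071 y all -0.001 0.032 y high -0.001 0.032 n22
x_r -0.138 17 zmax 0.073 y all 0.009 0.023 y high 0.010 0.023 n14
x_r -0.130 16 zmax 0.072 y all 0.008 0.021 y high 0.009 0.021 n14
x_r -0.122 14 zmax 0.071 y all 0.008 0.023 y high 0.008 0.023 n12
x_r -0.114 17 zmax 0.073 y all 0.009 0.022 y high 0.009 0.022 n15
x_r -0.106 175 zmax 0.073 y all -0.046 0.067 y high -0.046 0.067 n83
x_r -0.098 19 zmax 0.070 y all -0.041 0.066 y high -0.041 0.066 n18
x_r -0.090 68 zmax 0.043 y all -0.031 0.061 
x_r -0.082 267 zmax 0.085 y all -0.075 0.074 y high -0.075 0.074 n144
x_r -0.074 167 zmax 0.086 y all -0.076 0.073 y high -0.076 0.073 n141
shut
x_r -0.138 21 zmax 0.068 y all -0.001 0.030 y high -0.001 0.030 n11
x_r -0.130 32 zmax 0.072 y all -0.002 0.030 y high -0.000 0.030 n29
x_r -0.122 17 zmax 0.071 y all 0.001 0.023 y high 0.001 0.023 n15
x_r -0.114 16 zmax 0.070 y all 0.008 0.021 y high 0.010 0.021 n13
x_r -0.106 15 zmax 0.072 y all 0.008 0.023 y high 0.008 0.023 n14
x_r -0.098 16 zmax 0.073 y all 0.008 0.022 y high 0.009 0.022 n13
x_r -0.090 16 zmax 0.072 y all 0.008 0.022 y high 0.008 0.022 n15
x_r -0.082 304 zmax 0.086 y all -0.076 0.074 y high -0.075 0.074 n175
x_r -0.074 144 zmax 0.084 y all -0.075 0.075 y high -0.075 0.075 n140
[0.5269 0.1184]
[0.5466 0.1152]
```

Emit:
step_arm([
  {"linear":[0.028,0.079,0],"yaw":0,"jaw":-1},
  {"linear":[0.028,0.079,0],"yaw":0,"jaw":-1},
  {"linear":[0.028,0.079,0],"yaw":0,"jaw":-1},
  {"linear":[0.028,0.079,0],"yaw":0,"jaw":-1},
  {"linear":[0.028,0.079,0],"yaw":0,"jaw":-1},
  {"linear":[0.028,0.079,0],"yaw":0,"jaw":-1},
  {"linear":[0,0,0],"yaw":0,"jaw":-1},
  {"linear":[0,0,0],"yaw":0,"jaw":-1},
])

```text
clock: 20.05
tool_pos: [0.5467, 0.1148, 0.1926]
orientation: [-0.166, -2.139, 2.14]
wrist_force: [-0.1, 0.7, 0.1]
gripper_width: 0.999
```

Emit:
step_arm([
  {"linear":[-0.001,0.002,-0.05],"yaw":0,"jaw":-1},
  {"linear":[0,0,-0.06],"yaw":0,"jaw":-1},
  {"linear":[0,0,-0.06],"yaw":0,"jaw":-1},
  {"linear":[0,0,-0.06],"yaw":0,"jaw":-1},
  {"linear":[0,0,-0.05],"yaw":0,"jaw":-1},
  {"linear":[0,0,-0.029],"yaw":0,"jaw":-1},
  {"linear":[0,0,0],"yaw":0,"jaw":-1},
  {"linear":[0,0,0],"yaw":0,"jaw":-1},
])

```text
clock: 21.05
tool_pos: [0.547, 0.1164, 0.0399]
orientation: [-0.17, -2.141, 2.141]
wrist_force: [0.4, 0.5, -0.2]
gripper_width: 0.998
```

Emit:
step_arm([
  {"linear":[0,0,0],"yaw":0,"jaw":0},
  {"linear":[0,0,0],"yaw":0,"jaw":0.5},
  {"linear":[0,0,0],"yaw":0,"jaw":1},
  {"linear":[0,0,0],"yaw":0,"jaw":1},
  {"linear":[0,0,0],"yaw":0,"jaw":1},
  {"linear":[0,0,0],"yaw":0,"jaw":1},
  {"linear":[0,0,0],"yaw":0,"jaw":1},
  {"linear":[0,0,0],"yaw":0,"jaw":1},
], force=40)

```text
clock: 22.05
tool_pos: [0.5462, 0.1166, 0.039]
orientation: [-0.167, -2.14, 2.141]
wrist_force: [-1.6, -0.4, 5.4]
gripper_width: 0.153
```

Emit:
step_arm([
  {"linear":[-0.005,0.0008,0],"yaw":0,"jaw":1},
  {"linear":[-0.01,0.0016,0],"yaw":0,"jaw":1},
  {"linear":[-0.015,0.0024,0],"yaw":0,"jaw":1},
  {"linear":[-0.02,0.0032,0],"yaw":0,"jaw":1},
  {"linear":[-0.02,0.0032,0],"yaw":0,"jaw":1},
  {"linear":[-0.02,0.0032,0],"yaw":0,"jaw":1},
  {"linear":[-0.015,0.0024,0],"yaw":0,"jaw":1},
  {"linear":[-0.01,0.0016,0],"yaw":0,"jaw":1},
])

```text
clock: 23.05
tool_pos: [0.4881, 0.126, 0.0389]
orientation: [-0.167, -2.141, 2.141]
wrist_force: [1.0, -2.2, 4.4]
gripper_width: 0.159
```

Emit:
step_arm([
  {"linear":[-0.005,0.0008,0],"yaw":0,"jaw":1},
  {"linear":[-0.004,0.0006,0],"yaw":0,"jaw":1},
  {"linear":[-0.003,0.0005,0],"yaw":0,"jaw":1},
  {"linear":[-0.002,0.0003,0],"yaw":0,"jaw":1},
  {"linear":[0,0,0],"yaw":0,"jaw":1},
  {"linear":[0,0,0],"yaw":0,"jaw":1},
  {"linear":[0,0,0],"yaw":0,"jaw":1},
  {"linear":[0,0,0],"yaw":0,"jaw":1},
])

```text
clock: 24.05
tool_pos: [0.4816, 0.1271, 0.0389]
orientation: [-0.167, -2.14, 2.14]
wrist_force: [0.7, -1.3, 5.6]
gripper_width: 0.154
```

Emit:
step_arm([
  {"linear":[-0.003,0.0005,0],"yaw":0,"jaw":1},
  {"linear":[-0.003,0.0005,0],"yaw":0,"jaw":1},
  {"linear":[-0.002,0.0003,0],"yaw":0,"jaw":1},
  {"linear":[0,0,0],"yaw":0,"jaw":1},
  {"linear":[0,0,0],"yaw":0,"jaw":1},
  {"linear":[0,0,0],"yaw":0,"jaw":1},
  {"linear":[0,0,0],"yaw":0,"jaw":1},
  {"linear":[0,0,0],"yaw":0,"jaw":1},
])

```text
clock: 25.05
tool_pos: [0.4791, 0.1274, 0.039]
orientation: [-0.171, -2.142, 2.142]
wrist_force: [8.0, -2.7, -1.7]
gripper_width: 0.157
```

The force rose to 8 N, so the tray is at its stop. I relax the pull, release and retreat.

Emit:
step_arm([
  {"linear":[0.003,-0.0005,0],"yaw":0,"jaw":1},
  {"linear":[0,0,0],"yaw":0,"jaw":1},
  {"linear":[0,0,0],"yaw":0,"jaw":0.3},
  {"linear":[0,0,0],"yaw":0,"jaw":-0.3},
  {"linear":[0,0,0],"yaw":0,"jaw":-1},
  {"linear":[0,0,0],"yaw":0,"jaw":-1},
  {"linear":[0,0,0],"yaw":0,"jaw":-1},
  {"linear":[0,0,0],"yaw":0,"jaw":-1},
])

```text
clock: 26.05
tool_pos: [0.4791, 0.1274, 0.0388]
orientation: [-0.167, -2.14, 2.14]
wrist_force: [-0.7, 0.3, 0.5]
gripper_width: 1.0
```

Emit:
step_arm([
  {"linear":[0,0,0.03],"yaw":0,"jaw":-1},
  {"linear":[0,0,0.06],"yaw":0,"jaw":-1},
  {"linear":[0,0,0.08],"yaw":0,"jaw":-1},
  {"linear":[0,0,0.08],"yaw":0,"jaw":-1},
  {"linear":[0,0,0.08],"yaw":0,"jaw":-1},
  {"linear":[-0.02,-0.09,0],"yaw":0,"jaw":-1},
  {"linear":[-0.02,-0.09,0],"yaw":0,"jaw":-1},
  {"linear":[-0.02,-0.09,0],"yaw":0,"jaw":-1},
])

```text
clock: 27.05
tool_pos: [0.4489, -0.0088, 0.2051]
orientation: [-0.168, -2.141, 2.142]
wrist_force: [1.0, 0.0, 0.2]
gripper_width: 0.999
```

Emit:
step_arm([
  {"linear":[0,-0.08,0],"yaw":0,"jaw":-1},
  {"linear":[0,-0.08,0],"yaw":0,"jaw":-1},
  {"linear":[0,-0.05,0],"yaw":0,"jaw":-1},
  {"linear":[0,0,0],"yaw":0,"jaw":-1},
  {"linear":[0,0,0],"yaw":0,"jaw":-1},
  {"linear":[0,0,0],"yaw":0,"jaw":-1},
  {"linear":[0,0,0],"yaw":0,"jaw":-1},
  {"linear":[0,0,0],"yaw":0,"jaw":-1},
])

```text
clock: 28.05
tool_pos: [0.4491, -0.1122, 0.2038]
orientation: [-0.166, -2.141, 2.141]
wrist_force: [-0.5, 0.3, -0.0]
gripper_width: 0.998
```

```bash
python3 - <<'E'
from tr import *
J,E=robot.read_camera('top');tray(E);o=robot.observe();print(o['tool_pos'],o['wrist_force'],o['clock'])
for k in('dish_center','tray_pocket','tray_handle'):
    for m in robot.mark_of(k,'top')[:3]:
        p=onz('top',m['point'][1],m['point'][0],.03);print(k,round(m['confidence'],2),p,'reader',(p[:2]-C)@xr,(p[:2]-C)@yr)
I,D=robot.read_camera('scene');P=cloud('scene',D)
m=(abs(P[...,0]-.493)<.03)&(abs(P[...,1]+.242)<.03)&(P[...,2]>.12)&(P[...,2]<.14);q=P[m];print('pin',m.sum(),q.mean(0) if len(q) else '',q[:,2].max() if len(q) else '')
P0=np.load('top0.npz');d=cv2.absdiff(P0['I'],J).max(2)>60
for nm,p in(('timer',(.587,-.04,.018)),('shears',(.56,.31,.01))):
    u,v=map(int,proj('top',p));print(nm,u,v,d[v-8:v+8,u-8:u+8].sum())
for k in('timer','shears','tape','spare_dish'):
    for m in robot.mark_of(k,'top')[:2]:u=m['point'];print(k,round(m['confidence'],2),np.round(u),'diffpx',d[int(u[0])-18:int(u[0])+18,int(u[1])-22:int(u[1])+22].sum())
E
```

```text
x_r -0.226 23 zmax 0.073 y all -0.002 0.032 y high -0.001 0.032 n15
x_r -0.218 32 zmax 0.073 y all -0.001 0.032 y high 0.000 0.032 n30
x_r -0.210 15 zmax 0.072 y all 0.008 0.022 y high 0.008 0.022 n14
x_r -0.202 17 zmax 0.073 y all 0.008 0.022 y high 0.008 0.022 n14
x_r -0.194 16 zmax 0.073 y all 0.009 0.020 y high 0.009 0.020 n16
x_r -0.186 17 zmax 0.072 y all 0.008 0.022 y high 0.009 0.022 n13
x_r -0.178 51 zmax 0.072 y all -0.044 0.064 y high -0.044 0.057 n19
x_r -0.170 121 zmax 0.078 y all -0.047 0.065 y high -0.047 0.065 n86
x_r -0.162 48 zmax 0.043 y all -0.030 0.061 
x_r -0.154 85 zmax 0.045 y all -0.031 0.060 
x_r -0.146 81 zmax 0.044 y all -0.030 0.061 
x_r -0.138 81 zmax 0.042 y all -0.031 0.060 
x_r -0.130 89 zmax 0.046 y all -0.041 0.062 
x_r -0.122 85 zmax 0.044 y all -0.042 0.061 
x_r -0.114 78 zmax 0.045 y all -0.043 0.061 
x_r -0.106 68 zmax 0.043 y all -0.030 0.061 
x_r -0.098 74 zmax 0.037 y all -0.030 0.060 
x_r -0.090 78 zmax 0.036 y all -0.031 0.061 
x_r -0.082 262 zmax 0.086 y all -0.075 0.074 y high -0.075 0.073 n150
x_r -0.074 181 zmax 0.084 y all -0.076 0.073 y high -0.076 0.073 n137
[ 0.4491 -0.1123  0.2038] [ 0.4093  0.246  -0.4265] 28.1
dish_center 0.87 [0.5607 0.1075 0.03  ] reader -0.10982569933268035 0.009691878312680507
tray_pocket 0.97 [0.533  0.1192 0.03  ] reader -0.13910027529681004 0.01674396747352831
tray_pocket 0.32 [0.6543 0.082  0.03  ] reader -0.01337374419217118 -0.0005735417467058923
tray_handle 0.71 [0.4747 0.1298 0.03  ] reader -0.19830141029841616 0.017975810959955853
pin 26 [ 0.4897 -0.2442  0.1277] 0.13464078973550986
timer 318 182 0
shears 203 189 0
timer 0.6 [169. 340.] diffpx 352
shears 0.95 [185. 184.] diffpx 0
tape 0.83 [251. 440.] diffpx 44
spare_dish 0.67 [202. 440.] diffpx 0
```

The marks disagree: the dish appears about 30 mm from the pocket. I check that with depth before handing in.

```bash
python3 - <<'E'
from tr import *
E=np.median([robot.read_camera('top')[1] for _ in range(7)],0);J,_=robot.read_camera('top')
P=cloud('top',E);r=P[...,:2]-C;a=r@xr;b=r@yr
print('height mm, rows x_r, cols y_r',[int(y*1000) for y in np.arange(-.048,.07,.006)])
G=J.mean(2)
for lo in np.arange(-.172,-.078,.006):
    z=[];g=[]
    for y in np.arange(-.048,.07,.006):
        m=(abs(a-lo-.003)<.004)&(abs(b-y-.003)<.004)&(P[...,2]<.075);z.append('%3d'%(1000*np.median(P[m][:,2])) if m.any() else ' --');g.append('%3d'%G[m].mean() if m.any() else ' --')
    print('%4d'%(lo*1000+3),*z,' | ',*g)
for k in('dish_center','spare_dish'):
  for R in robot.regions_of(k,'top')[:3]:
    q=P[R['mask']];p=r[R['mask']];aa,bb=p@xr,p@yr;print(k,R['confidence'],R['box'],'x_r',np.percentile(aa,[1,50,99]),'y_r',np.percentile(bb,[1,50,99]),'z',np.percentile(q[:,2],[5,50,95]))
for _ in range(3):
  print([[round(m['confidence'],2),np.round(m['point'],1)] for k in('dish_center','tray_pocket') for m in robot.mark_of(k,'top')[:1]]);robot.read_camera('top')
E
```

```text
height mm, rows x_r, cols y_r [-48, -42, -36, -30, -24, -18, -12, -6, 0, 5, 11, 17, 23, 29, 35, 41, 47, 53, 59, 65]
-169  23  39  31  39  39  44  43  43  45  59  68  68  66  53  48  41  42  49  40   7  |   70  98  93  94  98  96 100 101 101 122 155 167 152 129 110 100 101 107 100  81
-162   0  68  68  68  68  68  67  68  66  67  67  68  69  70  68  69  69  68  68  68  |   60 116 134 144 147 128 135 143 172 180 172 163 152 138 138 148 133 126 137 133
-156   0   0  34  31  30  25  24  26  37  37  38  38  38  23  23  24  28  29  34  --  |   23  38 115 124 135 123 117 137 182 226 222 218 214 172 139 114 123 112  95  --
-150   0   0   0  27  29  24  24  36  38  37  37  37  37  37  23  24  29  29  35   0  |   16  29  60 104 140 117 120 177 231 231 231 231 230 214 158 111 120 107 109  63
-144   0   0   0  30  29  24  28  38  38  38  38  38  37  37  38  23  29  30  35   0  |   15  13  39 111 135 112 161 218 231 230 230 230 230 230 207 127 117  99 101  55
-138   0   0   0  29  30  29  38  38  39  38  38  37  38  38  38  29  30  30  34   0  |   11  10  40 111 131 133 211 230 230 230 230 230 23
[... 1591 characters left out ...]
  23  22  22  23  23  23  24  23  23  35  34  |   83  99  92 113 155 147 149 158 142 149 157 141 147 152 139 139 119  98 146 133
dish_center 0.85 [267.9, 194.3, 16.0, 23.5] x_r [-0.1578 -0.1313 -0.1048] y_r [-0.0121  0.0132  0.038 ] z [0.0365 0.0383 0.0401]
spare_dish 0.69 [341.0, 165.1, 22.2, 18.0] x_r [-0.0289  0.0098  0.0377] y_r [-0.2228 -0.1831 -0.1511] z [0.0123 0.0157 0.0177]
spare_dish 0.64 [441.1, 199.6, 19.5, 19.5] x_r [-0.0796 -0.052  -0.0241] y_r [-0.5408 -0.5128 -0.4853] z [0.0124 0.0145 0.0163]
[[0.87, array([190.4, 265.8])], [0.64, array([196.5, 265.1])]]
[[0.76, array([190.8, 268.2])], [0.64, array([193.7, 264.6])]]
[[0.7, array([190.2, 268.1])], [0.7, array([195.8, 263.8])]]
```

The dish is level: its top is at z 0.038 throughout and its centre is at about x_r -0.130, y_r 0.013. It sits between curbs that put the pocket centre at about (-0.132, 0.0125), so the mark's offset was detector error. The handle has moved about 90 mm from shut. I hand in.

```bash
python3 -c "
from rig import robot
print(robot.hand_in(),robot.observe()['clock'])"
```

```text
the job is handed in; nothing more can be done
the job is handed in; nothing more can be done
```

The job is handed in, at about 30 s on the robot's clock. I pushed the pin through the access hole, which tripped the latch and sprang the tray out about 25 mm. I then put the pin back in the large grey block and pulled the tray to its stop.

- **Pin:** it stands upright in its block with its collar on the top. The pin's top reads about 0.128 m, the same as at the start.
- **Tray:** it met its stop at about 8 N. By depth, the handle is about 90 mm out from shut.
- **Dish:** it lies flat with its top level at 38 mm. Its centre is within about 3 mm of the pocket centre that I inferred from the tray's curbs.
- **Robot:** the gripper is open and clear of everything.

- **A check that disagreed:** one network reading put the dish about 30 mm from the pocket. Repeat readings and the depth map did not support it, so I took it as detector error.
- **Bystanders, only partly checked:** the picture showed no change at the scissors and the spare dish. The tape showed a small change (44 pixels), and the network point there was uncertain. The arm hid the timer in the last top view, so it went unchecked at the end, though the arm made no contact near it.

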